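# Lock the collar of the loaded work holder

### The job

Two round work holders are screwed to the bench board, one with a wooden plug between its jaws and one empty. Lock the one with the wooden plug: turn its brass collar clockwise, seen from above, until its lug points squarely over the red mark, then let go. Leave the empty holder's collar as it is.

Things in the scene. Friction and masses are not known exactly. Their poses are not given: they have to be found in the camera images.
- plug_holder: Holder to be locked, fixed upright; wooden plug 28 mm across in three jaws on top (top at 81 mm). Origin: on its axis, on the board. Dark drum 94 mm across, 24 mm high; neck 42 mm across; knurled brass collar 54 mm across at heights 38 to 66 mm, grippable across its diameter from above. On the drum: red mark (locked) towards its own -x axis, white mark (unlocked) 1.2 rad counter-clockwise of it.
- plug_collar (a joint): Turn of that collar about the upright axis: 0 = stop, unlocked (lug over white mark); 1.2 rad = locked (lug centred over red mark); it can overrun to a stop at 1.6. Grows clockwise seen from above. The lug points to angle pi + 1.2 - value, counted counter-clockwise from the holder's x axis. Light friction (0.06 N m); stays where left.
- plug_collar_lug (a point): Outer top of that collar's lug, 40 mm from the axis, 51 mm above the board. The lug is a radial brass bar with a red line on top, 10 mm wide, reaching 45 mm from the axis, at heights 39 to 51 mm.
- empty_collar_lug (a point): The same point on the lug of the other holder, which is alike but has nothing between its jaws; its collar must stay as it is. The two holders' axes are at least 190 mm apart; between them a flat wooden bench pin juts out over the board at about the height of the holders' tops.

How it is judged (in metres and radians):
At the end, for the whole second after the job is handed in: The plug holder's collar stands with its lug within 10 degrees (0.18 rad) of the red mark, at rest, and the empty holder's lug is within 10 mm of where it was at the start (value of joint plug_collar between 1.02 and 1.38 rad and velocity of joint plug_collar between -0.05 and 0.05 rad/s and distance of empty_collar_lug from where it was at the start of the episode below 0.01 m); the robot touches nothing.
It fails at once if the empty holder's collar is turned (its lug moves 10 mm or more) (distance of empty_collar_lug from where it was at the start of the episode above 0.01 m).
It also fails if it takes over 29 s, if anything falls off the work surface, if the arm or the gripper's body presses on something with over 40 N, if the wrist force passes 120 N, or if a joint passes its speed limit or range.

### The arm

A 6-joint arm with a two-finger parallel gripper is mounted at the origin on a cart in front of the work surface, level with it; the furniture and walls round the work are solid. World frame = base frame: x ahead of the robot, y to its left, z up, the work surface at z = 0. Lengths are in m, angles in degrees, forces in N, time in s.
With the tool pointing down it reaches from about 0.325 to 0.9 m from the base axis. Payload 3.5 kg.
Tool frame: the origin (TCP) lies between the finger pads; the fingertips stand 22 mm ahead of it and the grasp point (between the pads) lies 3 mm ahead of it; z points along the fingers, y is the direction in which the jaws open and shut (so a half turn about z gives the same grasp; the last joint's range is limited). The gripper opens to 85 mm and grips with 20 to 120 N. Pads are 22 mm wide; open, the fingers measure 114 mm over their backs; the gripper's body (76 mm by 85 mm) begins 54 mm behind the grasp point. The pads swing forward as they close: fully open they stand 13 mm farther back than shut.
Start: joints at [-72.789, 15.837, -1.513, 72.651, 0, 84.076], TCP at [0.246, -0.575, 0.253] pointing down, gripper open.
Joint ranges: [-178.77, 178.77], [-48.84, 107.48], [-61.69, 71.31], [-111.58, 123.2], [-90, 87.43], [-180, 180]. Speed limits (degrees/s): [147.25, 147.25, 180, 180, 180, 180].

### API

Orientations are given as a 3x3 rotation matrix whose columns are the frame's x, y, z axes.
In Python, from station import arm gives the robot as it stands. The module is installed in compiled form; this text tells all that it offers. Calls block until the motion is done:
- arm.move_pose(position, orientation): joint-space move of the TCP to a pose.
- arm.movel(position, attitude=None, feed=0.15): straight line of the TCP; attitude=None keeps the orientation; feed is the mean speed in m/s.
- arm.goto_joints(angles): joint-space move.
- arm.move_gripper(opening, f_grip=None): finger opening in m; f_grip is the grip in N (None keeps the last); returns when the fingers have stopped.
- arm.hold(seconds).
- arm.solve_ik(position, orientation): joint angles nearest the present ones, or None.
- arm.state(): the state.
- arm.get_image(name): name is "scene" or "top" or "wrist"; returns the picture (400x640x3 uint8, blue, green, red); there is no depth.
- arm.calibration(name): a dict with "fx", "fy", "cx", "cy" (pixels), "rvec" (rotation vector, rad) and "tvec" (3), from world to camera coordinates, as OpenCV has them; the wrist camera has in their place "hand_eye" (4x4, takes a point from camera to tool coordinates, whose origin is the TCP and whose axes are the flange's). Camera axes: x right, y down, z forward; pixel columns grow to the right and rows downward; lengths in m; the calibration is good to about 2 mm. A picture is of the moment at which its call begins: read the wrist's pose just before it. calibration takes no time and is no camera call.
A pose or a line that the arm cannot do raises arm.IKError and nothing moves.
- arm.finish_job(): hands the job in, once; it reports no verdict.
The state is a dict: "time_s": time; "qpos": joint angles; "dq": joint speeds; "effort": joint torques, N m; "tool_pos": TCP position; "orientation": TCP orientation; "force": force on the tool from outside, world axes, zero at the start; "ft_torque": the same for the moment, N m; "opening": finger opening in m.
Only numpy, scipy, OpenCV 4.12 (cv2) and the standard library are available. Lean on these libraries where they do the work, as an engineer would, in place of code of your own. Each camera call takes 0.05 s, during which the arm holds its last target.

## Working session

There is one attempt and no reset: what is moved stays moved. The work goes in short steps, each a Python script; the robot and the scene stay as the last script left them, time stands still between calls to the robot, and variables do not carry over. Pictures are saved under pics/ and viewed, and the job is handed in when it is done.

```bash
mkdir -p pics
python3 - <<'E'
from station import arm
import cv2
for n in ("scene","top","wrist"):
    cv2.imwrite(f"pics/{n}0.png",arm.get_image(n)); print(n,arm.calibration(n))
s=arm.state();print(s)
E
```

```text
scene {'fx': 441.9508110043013, 'fy': 441.9508110043013, 'cx': 325.12812794348645, 'cy': 197.15772573045598, 'rvec': array([ 0.72113246, -2.33752549,  1.46169055]), 'tvec': array([0.36473796, 0.17905295, 0.61917298])}
top {'fx': 403.8749267356953, 'fy': 403.8749267356953, 'cx': 323.9781860046127, 'cy': 203.42625770279494, 'rvec': array([ 2.10562017, -2.13043288,  0.21101551]), 'tvec': array([-0.01786288,  0.47150983,  0.80663493])}
wrist {'fx': 316.6231477592359, 'fy': 316.6231477592359, 'cx': 323.969946205704, 'cy': 197.7099942977349, 'hand_eye': array([[-2.60385298e-04, -9.63869662e-01, -2.66374185e-01,
         6.75196247e-02],
       [ 9.99999961e-01, -2.76651382e-04,  2.35405168e-05,
         1.58789965e-03],
       [-9.63827763e-05, -2.66374168e-01,  9.63869697e-01,
        -1.21263382e-01],
       [ 0.00000000e+00,  0.00000000e+00,  0.00000000e+00,
         1.00000000e+00]])}
{'time_s': 0.15, 'qpos': array([-7.27883803e+01,  1.58716874e+01, -1.57821563e+00,  7.26526436e+01,
        2.16164563e-04,  8.40747127e+01]), 'dq': array([-0.01438402, -0.09589532,  0.33001786, -0.03302986, -0.02948004,
       -0.00897117]), 'effort': array([ 1.18011320e-05, -4.46056616e+01,  2.95638925e+01,  1.05449956e-02,
       -2.91830283e-06,  1.95925264e-05]), 'tool_pos': array([ 0.24539338, -0.574188  ,  0.25239225]), 'orientation': array([[ 9.19568633e-01,  3.92929067e-01, -5.25993744e-04],
       [ 3.92929374e-01, -9.19567062e-01,  1.71074225e-03],
       [ 1.88513834e-04, -1.77982331e-03, -9.99998398e-01]]), 'force': array([-0.12002596,  0.7004869 ,  0.74937599]), 'ft_torque': array([0.02367296, 0.00697881, 0.01555759]), 'opening': 0.08565473660949693}
```

View pics/top0.png

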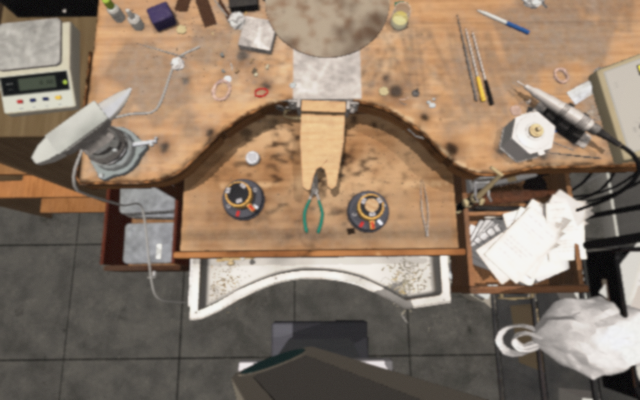

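View pics/scene0.png

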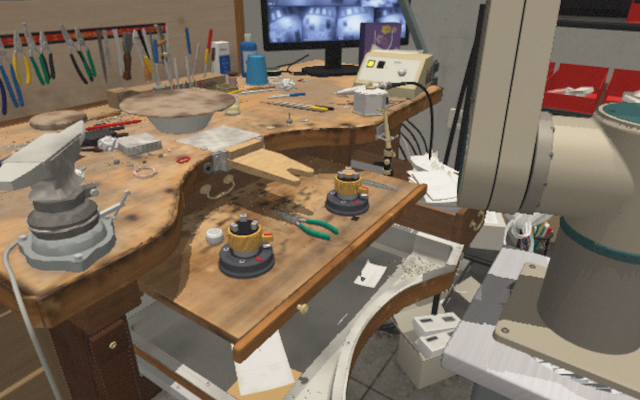

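View pics/wrist0.png

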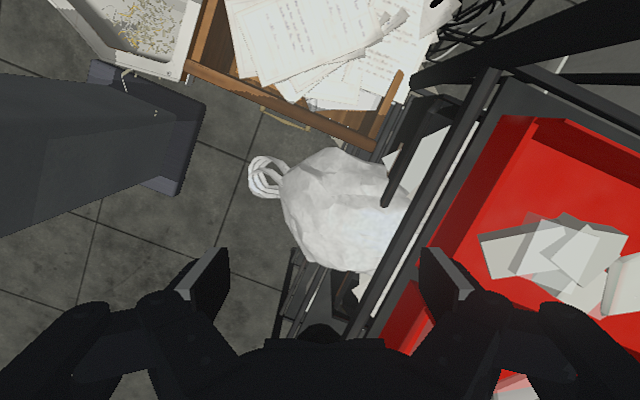

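The top view shows holders at about (243,199) and (368,211), with the bench pin between them. The right one looks like it has the plug. I'll enlarge the crops to check.

```bash
cat > h.py <<'E'
import numpy as np, cv2
from station import arm
def cam(n):
    c=arm.calibration(n);K=np.array([[c['fx'],0,c['cx']],[0,c['fy'],c['cy']],[0,0,1]])
    return K,cv2.Rodrigues(np.array(c['rvec']))[0],np.array(c['tvec'])
def bp(n,u,v,z):
    K,R,t=cam(n); d=R.T@np.linalg.inv(K)@[u,v,1]; o=-R.T@t
    return o+d*(z-o[2])/d[2]
def proj(n,P):
    K,R,t=cam(n); p=K@(R@np.array(P)+t); return p[:2]/p[2]
def wcam(s):
    c=arm.calibration('wrist');H=np.array(c['hand_eye']);K=np.array([[c['fx'],0,c['cx']],[0,c['fy'],c['cy']],[0,0,1]])
    T=np.eye(4);T[:3,:3]=s['orientation'];T[:3,3]=s['tool_pos'];return K,T@H
def wbp(s,u,v,z):
    K,T=wcam(s); d=T[:3,:3]@np.linalg.inv(K)@[u,v,1];o=T[:3,3];return o+d*(z-o[2])/d[2]
def wproj(s,P):
    K,T=wcam(s); p=K@(T[:3,:3].T@(np.array(P)-T[:3,3])); return p[:2]/p[2]
E
python3 - <<'E'
from h import *
t=cv2.imread('pics/top0.png');s=cv2.imread('pics/scene0.png')
a=[cv2.resize(t[y-30:y+30,x-40:x+40],(400,300),interpolation=cv2.INTER_CUBIC) for x,y in((243,199),(368,211))]
b=[cv2.resize(s[y-45:y+45,x-60:x+60],(400,300),interpolation=cv2.INTER_CUBIC) for x,y in((246,245),(348,190))]
cv2.imwrite('pics/z0.png',np.vstack([np.hstack(a),np.hstack(b)]))
for p in((243,199),(368,211)):print(bp('top',*p,0.012))
for p in((246,262),(348,205)):print(bp('scene',*p,0.012))
E
```

```text
[0.49026349 0.1549994  0.012     ]
[ 0.46015203 -0.11976982  0.012     ]
[0.47959486 0.17107716 0.012     ]
[ 0.44870143 -0.10028695  0.012     ]
```

View pics/z0.png

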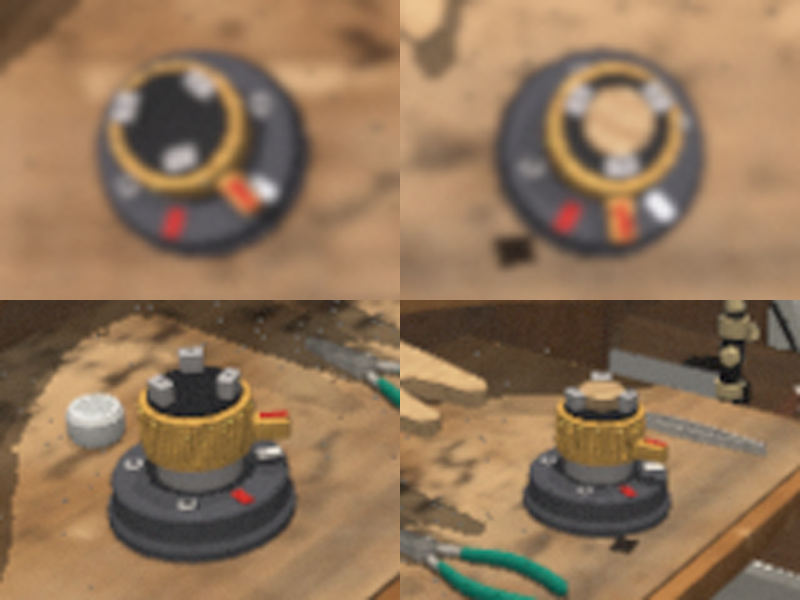

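The right-hand holder (y≈-0.12) has the plug. In the enlarged crop its lug sits between the white and red marks. I'll work out the angles from the picture.

Run:
```python
from h import *
f=lambda u,v,z:bp('top',(u-400)/5+328-.4,v/5+181-.4,z)
c=f(616,129,.066);print(c,f(619,120,.081),f(601,153,.016))
for n,p in dict(red=(569,217,.024),white=(661,207,.024),lug=(622,222,.051)).items():
    q=f(*p)-c;print(n,q[:2],np.hypot(*q[:2]),np.degrees(np.arctan2(q[1],q[0])))
# plan: view pose
for yaw in range(-180,180,30):
    y=np.radians(yaw);R=np.array([[np.cos(y),np.sin(y),0],[np.sin(y),-np.cos(y),0],[0,0,-1]])
    for z in(.25,.07,.05):
        print(yaw,z,np.round(arm.solve_ik([c[0],c[1],z],R),0) if arm.solve_ik([c[0],c[1],z],R) is not None else None)
```

```text
[ 0.46002775 -0.11976895  0.066     ] [ 0.4608581  -0.11930831  0.081     ] [ 0.45899634 -0.11886762  0.016     ]
red [-0.03022905  0.0164698 ] 0.034424551580814325 151.4169773616895
white [-0.02635198 -0.02322552] 0.03512622878113524 -138.6084159661526
lug [-0.03654395 -0.0029418 ] 0.036662166152673925 -175.3975950899128
-180 0.25 [-22.   1. -20.  70.   0. -22.]
-180 0.07 [-22.  11. -32.  47.   0. -22.]
-180 0.05 [-22.  13. -33.  44.   0. -22.]
-150 0.25 [-22.   1. -20.  70.   0. -52.]
-150 0.07 [-22.  11. -32.  47.   0. -52.]
-150 0.05 [-22.  13. -33.  44.   0. -52.]
-120 0.25 [-22.   1. -20.  70.   0. -82.]
-120 0.07 [-22.  11. -32.  47.   0. -82.]
-120 0.05 [-22.  13. -33.  44.   0. -82.]
-90 0.25 [ -22.    1.  -20.   70.    0. -112.]
-90 0.07 [ -22.   11.  -32.   47.    0. -112.]
-90 0.05 [ -22.   13.  -33.   44.    0. -112.]
-60 0.25 [ -22.    1.  -20.   70.    0. -142.]
-60 0.07 [ -22.   11.  -32.   47.    0. -142.]
-60 0.05 [ -22.   13.  -33.   44.    0. -142.]
-30 0.25 [ -22.    1.  -20.   70.    0. -172.]
-30 0.07 [ -22.   11.  -32.   47.    0. -172.]
-30 0.05 [ -22.   13.  -33.   44.    0. -172.]
0 0.25 [-22.   1. -20.  70.   0. 158.]
0 0.07 [-22.  11. -32.  47.   0. 158.]
0 0.05 [-22.  13. -33.  44.   0. 158.]
30 0.25 [-22.   1. -20.  70.   0. 128.]
30 0.07 [-22.  11. -32.  47.   0. 128.]
30 0.05 [-22.  13. -33.  44.   0. 128.]
60 0.25 [-22.   1. -20.  70.   0.  98.]
60 0.07 [-22.  11. -32.  47.   0.  98.]
60 0.05 [-22.  13. -33.  44.   0.  98.]
90 0.25 [-22.   1. -20.  70.   0.  68.]
90 0.07 [-22.  11. -32.  47.   0.  68.]
90 0.05 [-22.  13. -33.  44.   0.  68.]
120 0.25 [-22.   1. -20.  70.   0.  38.]
120 0.07 [-22.  11. -32.  47.   0.  38.]
120 0.05 [-22.  13. -33.  44.   0.  38.]
150 0.25 [-22.   1. -20.  70.   0.   8.]
150 0.07 [-22.  11. -32.  47.   0.   8.]
150 0.05 [-22.  13. -33.  44.   0.   8.]
```

```bash
cat >> h.py <<'E'
def RY(yaw):
    y=np.radians(yaw);return np.array([[np.cos(y),np.sin(y),0],[np.sin(y),-np.cos(y),0],[0,0,-1]])
E
python3 - <<'E'
from h import *
print([bp('top',*p,.08).round(3) for p in((347,125),(340,185),(325,170))])
arm.move_pose([.45,-.125,.23],RY(-145))
s=arm.state();print(s['time_s'],s['tool_pos'])
import pickle;pickle.dump(s,open('s1.pkl','wb'))
cv2.imwrite('pics/w1.png',arm.get_image('wrist'))
E
```

```text
[array([ 0.633, -0.074,  0.08 ]), array([ 0.503, -0.057,  0.08 ]), array([ 0.535, -0.026,  0.08 ])]
2.2833 [ 0.45015912 -0.12542499  0.23012383]
```

View pics/w1.png

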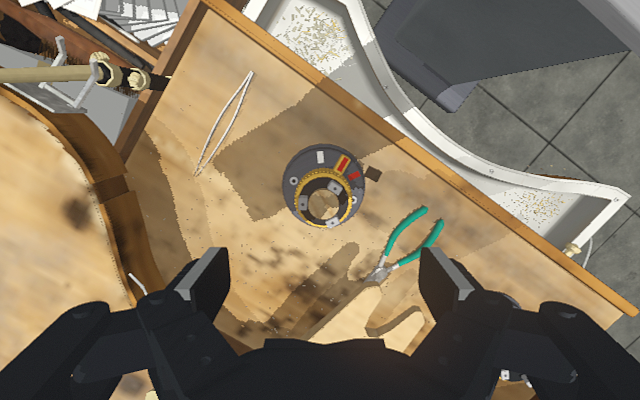

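The wrist view shows the plug holder at about (323,190), with the lug at (342,164), the white mark at (320,157) and the red mark at (354,175). I'll zoom in.

Run:
```python
import cv2
w=cv2.imread('pics/w1.png')
cv2.imwrite('pics/w1z.png',cv2.resize(w[135:235,265:385],(720,600),interpolation=cv2.INTER_CUBIC))
```

```text
(no output)
```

View pics/w1z.png

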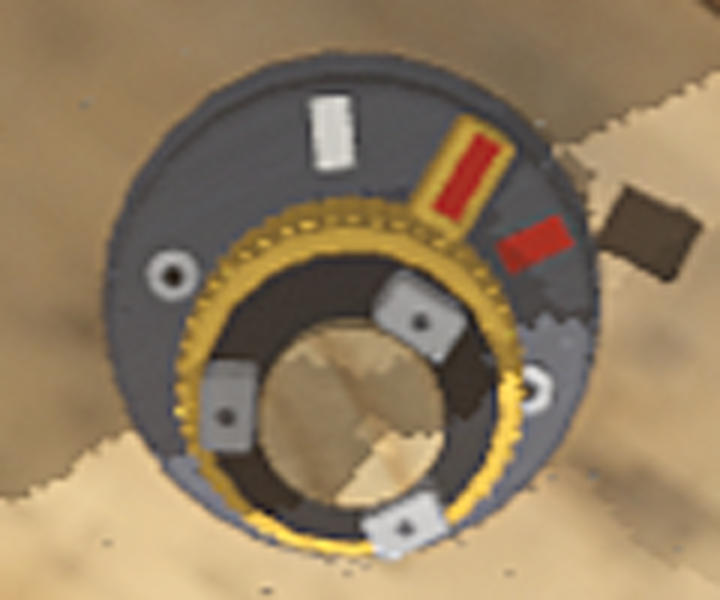

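Run:
```python
from h import *
import pickle
s=pickle.load(open('s1.pkl','rb'))
f=lambda u,v,z:wbp(s,(u+.5)/6+265-.5,(v+.5)/6+135-.5,z)
c=f(353,413,.081);print(c,f(352,300,.024))
for n,p in dict(red=(535,243,.024),white=(332,132,.024),lug=(467,178,.051),l1=(485,135,.051),l0=(447,222,.051)).items():
    P=f(*p);q=P-c;print(n,P[:2],np.hypot(*q[:2]),np.degrees(np.arctan2(q[1],q[0])))
```

```text
[ 0.46155865 -0.12011548  0.081     ] [ 0.45848403 -0.12262789  0.024     ]
red [ 0.43170226 -0.10219165] 0.03482338286411849 149.02214871318284
white [ 0.4360669  -0.14247396] 0.03390768893841837 -138.74642023968497
lug [ 0.42644172 -0.1225427 ] 0.035200715554098844 -176.04610490153107
l1 [ 0.41924002 -0.12422463] 0.04251766286587917 -174.4539397752295
l0 [ 0.43404743 -0.12100824] 0.027525708778257357 -178.1413544287182
```

Run:
```python
from h import *
c=[.461,-.1198]
arm.move_pose([*c,.15],RY(-142))
arm.movel([*c,.057],feed=.08)
s=arm.state();print(s['time_s'],s['tool_pos'],s['force'])
arm.move_gripper(.045,f_grip=30)
s=arm.state();print(s['time_s'],s['tool_pos'],s['force'],s['ft_torque'],s['opening'])
```

```text
4.0667 [ 0.46155565 -0.1200402   0.0575326 ] [-0.0217388   1.0465117   0.24459367]
4.475 [ 0.46087489 -0.11930073  0.05759199] [-2.04781382  2.24233916  5.30836818] [0.34190551 0.27063006 0.0429052 ] 0.05295774237917968
```

Run:
```python
from h import *
c=[.461,-.1198]
for a in (11,22,33.5):
    arm.move_pose([*c,.057],RY(-142-a))
    s=arm.state();print(s['time_s'],s['tool_pos'],s['force'].round(1),s['ft_torque'].round(2),s['opening'])
arm.hold(.2)
s=arm.state();R=s['orientation'];print(np.degrees(np.arctan2(R[1,0],R[0,0])))
arm.move_gripper(.085)
arm.movel([*c,.23],feed=.12)
s=arm.state();print(s['time_s'],s['tool_pos'],s['force'])
import pickle;pickle.dump(s,open('s2.pkl','wb'))
w=arm.get_image('wrist');t=arm.get_image('top')
cv2.imwrite('pics/w2.png',w);cv2.imwrite('pics/t2.png',t)
```

```text
4.775 [ 0.46064083 -0.1189899   0.05755957] [-2.9  3.9  5.6] [ 0.38  0.31 -0.04] 0.053053964168186904
5.075 [ 0.46049684 -0.11868041  0.05756343] [-2.5  4.9  6.1] [ 0.5   0.35 -0.01] 0.05330260927618647
5.3833 [ 0.46043995 -0.11834987  0.05757034] [-1.3  5.8  8. ] [ 0.71  0.42 -0.06] 0.053121251619002795
-175.45242718134054
7.6 [ 0.46043182 -0.11958563  0.22912389] [0.72722337 0.17606474 0.0042647 ]
```

View pics/w2.png

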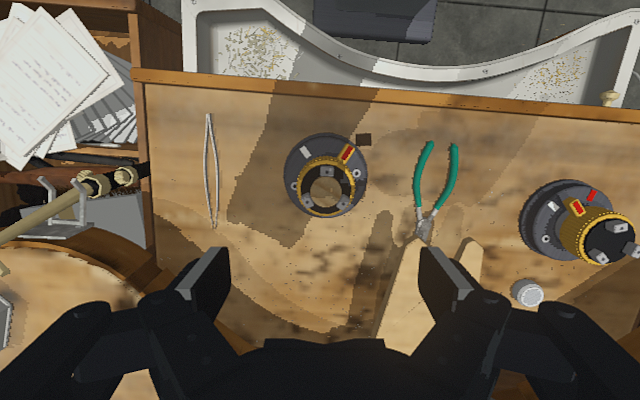

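The lug at (348,153) now hides the red mark. The empty holder shows at (590,220). I'll zoom in and compare before and after.

Run:
```python
import cv2,numpy as np
w=cv2.imread('pics/w2.png');t=cv2.imread('pics/t2.png');o=cv2.imread('pics/top0.png')
r=lambda i,x,y,a,b:cv2.resize(i[y-b:y+b,x-a:x+a],(400,300),interpolation=cv2.INTER_CUBIC)
cv2.imwrite('pics/z2.png',np.vstack([np.hstack([r(w,325,175,60,45),r(t,368,211,40,30)]),np.hstack([r(o,243,199,40,30),r(t,243,199,40,30)])]))
```

```text
(no output)
```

View pics/z2.png

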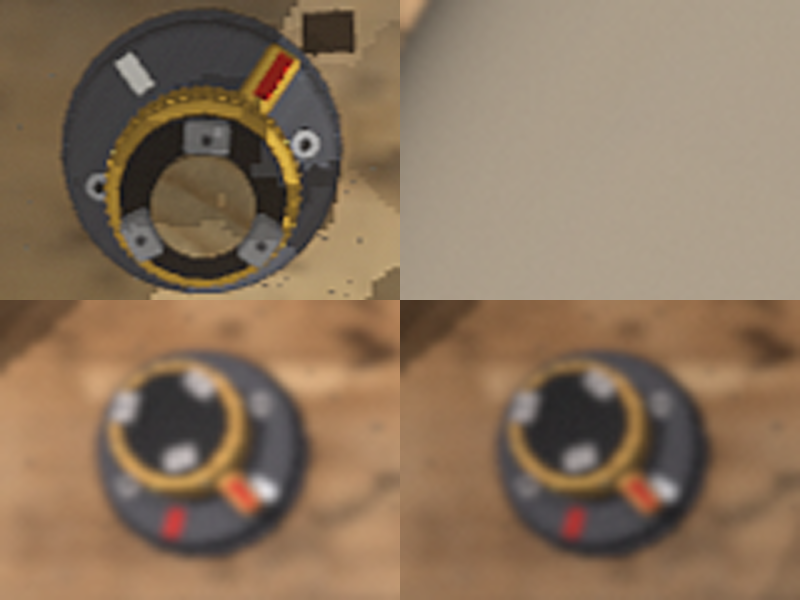

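Run:
```python
from h import *
import pickle
s=pickle.load(open('s2.pkl','rb'));k=400/120
f=lambda u,v,z:wbp(s,(u+.5)/k+265-.5,(v+.5)/k+130-.5,z)
cp=f(203,205,.081);print(cp)
for c in (cp,np.array([.461,-.1198,0]),np.array([.4628,-.1195,0])):
  A={}
  for n,p in dict(white=(134,73,.024),lug=(275,81,.051),s1=(97,187,.024),s2=(305,144,.024)).items():
    P=f(*p);q=P-c;A[n]=np.degrees(np.arctan2(q[1],q[0]))%360;print(n,P[:2].round(4),A[n])
  print('value',np.radians(A['white']-A['lug']))
```

```text
[ 0.46189019 -0.11947772  0.081     ]
white [ 0.436  -0.1426] 221.76302697773465
lug [ 0.4317 -0.1012] 148.86422606735675
s1 [ 0.473 -0.152] 288.78427709026084
s2 [ 0.454  -0.0877] 103.88092168004317
value 1.272324096641934
white [ 0.436  -0.1426] 222.36061175214857
lug [ 0.4317 -0.1012] 147.64810024267143
s1 [ 0.473 -0.152] 290.3615159081644
s2 [ 0.454  -0.0877] 102.24074939091606
value 1.3039793182745347
white [ 0.436  -0.1426] 220.7537671162639
lug [ 0.4317 -0.1012] 149.5813126573332
s1 [ 0.473 -0.152] 287.34856337385645
s2 [ 0.454  -0.0877] 105.40381070956201
value 1.24219366703406
```

The estimate is about 1.2–1.27 rad. I'll clear the arm and check again from the top camera.

Run:
```python
from h import *
arm.goto_joints([-72.789, 15.837, -1.513, 72.651, 0, 0])
t=arm.get_image('top');sc=arm.get_image('scene');o=cv2.imread('pics/scene0.png')
s=arm.state();print(s['time_s'],s['force'])
r=lambda i,x,y,a,b:cv2.resize(i[y-b:y+b,x-a:x+a],(400,300),interpolation=cv2.INTER_CUBIC)
cv2.imwrite('pics/z3.png',np.vstack([np.hstack([r(t,243,199,40,30),r(t,368,211,40,30)]),np.hstack([r(sc,246,245,60,45),r(sc,348,190,60,45)])]))
```

```text
9.6333 [-0.04879714  0.36285284 -0.01531418]
```

View pics/z3.png

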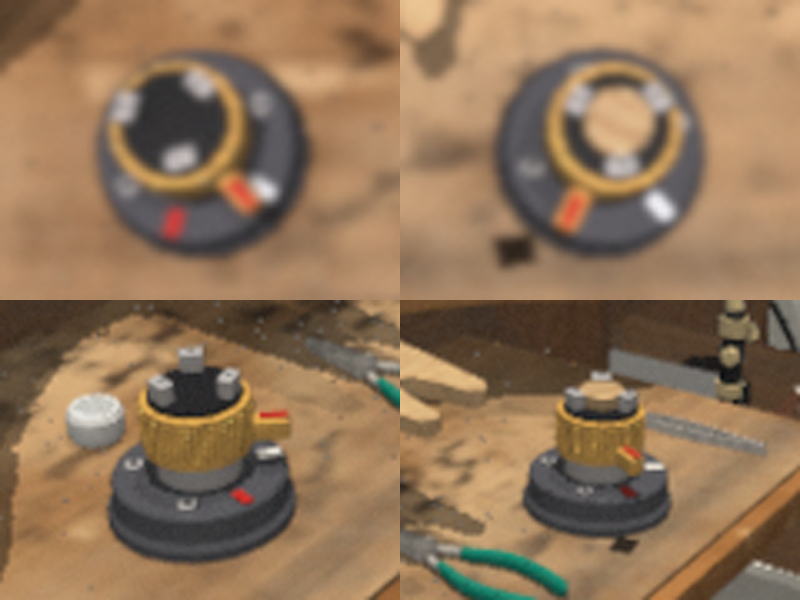

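Run:
```python
from h import *
f=lambda u,v,z:bp('top',(u-400)/5+328-.4,v/5+181-.4,z)
for c in (f(616,129,.066),f(619,120,.081)):
  a=[np.degrees(np.arctan2(*(f(*p)-c)[1::-1]))%360 for p in((572,211,.051),(569,217,.024),(661,207,.024))];print(a)
arm.finish_job()
```

```text
[np.float64(150.78552524224025), np.float64(151.4169773616895), np.float64(221.3915840338474)]
[np.float64(152.04242641381538), np.float64(152.73177721397732), np.float64(221.06826827730643)]
the job is handed in; nothing more can be done
```

I locked the plug holder and handed the job in; the job gives no verdict, so the result rests on my camera checks. I gripped its collar across the diameter with a 30 N grip, turned it 33.5° clockwise, opened the fingers and moved the arm clear. The job took under 10 s of the 29 s allowed.

- **Plug holder:** in the top view, with the arm clear, the lug is at about 151–152°. The red mark was at about 151–153° before I turned the collar, so they agree within 1°. That puts the joint at about 1.2 rad.
- **Disagreement:** the wrist camera alone put the joint at 1.24–1.30 rad, which is also inside the 1.02–1.38 rad range. It reads about 3° too much between the two marks, so I trusted the top view more.
- **Empty holder:** it looks unchanged in the top and scene pictures before and after.
- **Forces:** the wrist force stayed at about 10 N or less in every reading I took. It was near zero at the end, with the arm away from the holders.

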